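# Refit the inverter's selector knob and hold it pressed to start

### The job

The big fluted selector knob has come off the inverter: pick it up from the mat, turn it so that the flat in its bore matches the flat of the D-shaped spindle sticking up out of the inverter's panel, and push it fully home on the spindle. Then press the knob in against the spindle's spring, as for the long press that starts the unit, and finish while still holding it pressed in with the gripper: do not let go or let it spring back. Leave everything else on the table where it is.

Things in the scene. Friction and masses are not known exactly. Their poses are not given: they have to be found in the camera images.
- knob: selector knob: round, fluted, black, 44 mm across, 36 mm high, bore down on the mat, white index line on top from middle to rim. Origin: centre of its underside; z up along its axis, x towards the index line. D-shaped blind bore in the underside, 15 mm deep, 12.8 mm across the round, flat 2.9 mm from the axis on the index-line side (+x); mouth bevelled 2 mm, at the flat 0.4 mm. 72 to 126 g; grip across any diameter.
- knob_bore (a point): the middle of the closed end of the knob's bore, on the axis 15 mm above the underside (21 mm below the top); axes as the knob's
- knob_index (a point): outer end of the white index line, at the top rim of the knob, 22 mm from its axis towards +x
- inverter: inverter-charger lying on its back, too heavy to shift: grey metal case 260 mm (x) by 244 mm (y) over the finned sides, flat control panel facing up 80 mm above the table. Origin: centre of its underside. The bare selector spindle stands on the panel 45 mm from the centre towards -x and 35 mm towards -y; nothing else there is over 10 mm high.
- selector: the selector's turning shaft in the panel. Origin on its axis at panel level, z up, x pointing out of the spindle's flat: the knob fits when its x (index line) points the same way, within a few degrees. It turns with some drag (0.03 N m) and stays at whatever setting it is left.
- spindle_tip (a point): middle of the top end of the spindle, 26 mm above the panel when not pressed; x points out of the flat. The spindle is a bare 12 mm steel D-shaft, flat 2.5 mm from the axis on the +x side, flat all the way down to a hexagon nut 4 mm high on the panel. With the knob home, the end of its bore rests on this tip.
- spindle (a joint): how far the spindle is pressed in, in m: 0 out, 0.005 fully in, at a firm stop. The spring takes about 6 N to start to move and 10 N at the stop, and pushes it out again when let go. With the knob fitted and fully pressed, the knob's underside is 6 mm above the panel and touches nothing there.
- mat: grey service mat 300 x 300 mm, 3 mm thick, fixed on the table; the knob and other parts lie on it. Origin at the centre of its underside
- small_knob: small plain round black knob, 24 mm across, 18 mm high, lying loose on the mat; belongs to another unit, not used; origin at the centre of its underside
- fan: square black cooling fan, 60 x 60 x 25 mm, lying flat on the mat; not used; origin at the centre of its underside
- screwdriver: screwdriver about 150 mm long, lying on the mat; not used; origin near the middle of its length, on its underside
- film_roll: standing roll of white film, 110 mm across, 110 mm high, right side of the table; not used; origin at the centre of its underside
- spray: white bottle, 68 mm across, 150 mm high, right side of the table; not used; origin at the centre of its underside
Things that resemble listed ones, but are neither listed nor needed, are in the scene too. What is shaped like the knob but brown or purple is not meant.

How it is judged:
On the way, in this order (a step that is already met when the one before it is completed fails the run):
1. the knob has been picked up off the mat in the gripper (height (world z) of knob above 0.04 m and contact force between the fingers and knob above 2 N), for 0.2 s.
2. the knob is home on the spindle, flat to flat (distance between knob_bore and spindle_tip below 0.003 m and angle between knob's own z axis and vertical below 0.12 rad and angle between the x axis of knob and the x axis of selector, either way round below 0.4 rad and x of knob_index in the frame of selector above 0.015 m), for 0.1 s.
At the end, for the whole second after the job is handed in: Knob on the spindle: bore end within 3 mm of the spindle tip, upright within 7 deg, index line within 23 deg of the flat; gripper still on it (over 2 N), spindle pressed in over 3 of 5 mm, knob bearing on it with over 4 N, at rest. Other things not shifted over 30 mm (all of step 2 and value of joint spindle above 0.003 m and contact force between the fingers and knob above 2 N and contact force between knob and selector above 4 N and linear speed of knob below 0.02 m/s); the arm keeps its last pose, push and grip.
It fails at once if another thing on the table is shifted by over 30 mm (distance of any of small_knob, fan, screwdriver, film_roll, spray from where it was at the start of the episode above 0.03 m).
It also fails if it takes over 42 s, if anything falls off the work surface, if the arm or the gripper's body presses on something with over 40 N, if the wrist force passes 120 N, or if a joint passes its speed limit or range.

### The arm

A 6-joint arm with a two-finger parallel gripper is mounted at the origin on the work surface. World frame = base frame: x ahead of the robot, y to its left, z up, the work surface at z = 0. Lengths are in m, angles in rad, forces in N, time in s.
With the tool pointing down it reaches from about 0.275 to 0.975 m from the base axis. Payload 8.4 kg.
Tool frame: the origin (TCP) lies at the very end of the fingers, on their centre line; the grasp point (between the pads) lies 19 mm behind it; z points along the fingers, x is the direction in which the jaws open and shut, and the axes are right-handed (so a half turn about z gives the same grasp; the last joint's range is limited). The gripper opens to 92 mm and grips with 3 to 60 N. Pads are 20 mm wide; open, the fingers measure 128 mm over their backs; the gripper's body (75 mm by 189 mm) begins 69 mm behind the grasp point.
Start: joints at [-1.352, 0.353, 1.633, -0, 1.155, -0.002], TCP at [0.137, -0.61, 0.215] pointing down, gripper open.
Joint ranges: [-2.63, 2.63], [-0.92, 2.1], [0.06, 2.66], [-1.3, 4.44], [0, 2.69], [-3.02, 3.02]. Speed limits (rad/s): [2.22, 2.22, 2.79, 3.14, 3.14, 3.14].

### API

Orientations are given as a 3x3 rotation matrix whose columns are the frame's x, y, z axes.
In Python, from plant import arm, eyes, order gives the robot as it stands.
- The arm moves only by the tool drive_tool, never from a script. Its argument "increments" is a list of rows, each an object with "xyz": the shift along the tool's x, y, z in cm, a list of three; "turn": the turn about the tool's z in degrees; "grip": the finger opening in cm, from 0 to 9.19. In form: [{"xyz": [tx, ty, tz], "turn": turn, "grip": grip}, ...]. A call has 1 to 20 rows; each row is the pose to reach, as a shift and turn from the pose commanded when the call began, along the tool's axes at that moment; what a row does not reach only later rows make up. A row lasts 1/12 s, in which the tool goes at most 41.7 mm and 7.16 degrees, less where a joint would pass 70% of its speed; a pose out of reach is approached as far as the arm can. A call with a gripper value outside its range is refused whole. The fingers move at their own pace and stop on an object; the grip force is fixed at half the most. Time passes only in rows, so rows that repeat a pose let the fingers close. It gives the time, the measured TCP pose, the force and the opening at its end, in the units of the state.
- arm.get_obs(): the state, without advancing time (a new reading comes with each control period).
- eyes.snapshot(name): name is "scene" or "top" or "wrist"; returns the picture (420x560x3 uint8, blue, green, red); there is no depth.
- eyes.get_calibration(name): a dict with "camera_matrix" (3x3 intrinsics, pixels), "world_from_camera" (4x4, takes a point from camera to world coordinates); the wrist camera has in their place "T_tool_cam" (4x4, takes a point from camera to tool coordinates, whose origin is the TCP and whose axes are the tool frame's). Camera axes: x right, y up, looking along -z (the intrinsics and any distortion apply to the point x, -y, -z); pixel columns grow to the right and rows downward; lengths in m; the calibration is good to about 2 mm. A picture is of the moment at which its call begins: read the wrist's pose just before it. get_calibration takes no time and is no camera call.
- order.hand_in(): hands the job in, once; it reports no verdict.
The state is a dict: "clock": time; "joints": joint angles; "dq": joint speeds; "effort": joint torques, N m; "tool_pos": TCP position; "eef_rot": TCP orientation; "ft_force": force on the tool from outside, world axes, zero at the start; "wrist_torque": the same for the moment, N m; "width": finger opening in m.
Only numpy, scipy, OpenCV 4.12 (cv2) and the standard library are available. Lean on these libraries where they do the work, as an engineer would, in place of code of your own. Each camera call takes 0.05 s, during which the arm holds its last target.

## Working session

There is one attempt and no reset: what is moved stays moved. The work goes in short steps, Python scripts to look and compute and a tool call to move; the robot and the scene stay as the last step left them, time stands still between calls to the robot, and variables do not carry over. Pictures are saved under pics/ and viewed, and the job is handed in when it is done.

Besides the shell and the picture viewer there is one more tool, called after "Emit:" by a JSON object that holds its "api" and its "payload", one argument or row to a line. drive_tool: Moves the arm, as the interface text tells. Its arguments: {"type":"object","properties":{"increments":{"type":"array"}},"required":["increments"]}

```bash
mkdir -p pics; ls; python3 - <<'E'
from plant import arm, eyes, order
import cv2,numpy as np
o=arm.get_obs(); print(o)
for n in ("scene","top","wrist"):
    cv2.imwrite(f"pics/{n}0.png",eyes.snapshot(n)); print(n,eyes.get_calibration(n))
E
```

```text
pics
{'clock': 0.0, 'joints': array([-1.35239382e+00,  3.53616923e-01,  1.63413111e+00, -1.99855921e-05,
        1.15518761e+00, -2.42945157e-03]), 'dq': array([-0.00061808,  0.00089594,  0.00060579,  0.00031558, -0.00050541,
       -0.00110539]), 'effort': array([-3.04763445e-03, -5.93854988e+01, -3.34222448e+01,  6.94546709e-02,
        2.32113706e-02, -1.11460206e-04]), 'tool_pos': array([ 0.13677024, -0.60934875,  0.21388449]), 'eef_rot': array([[ 2.19049129e-01, -9.75713782e-01, -3.08835831e-04],
       [-9.75712906e-01, -2.19049346e-01,  1.30712460e-03],
       [-1.34302977e-03,  1.50106016e-05, -9.99999098e-01]]), 'ft_force': array([-0.51076132,  0.30058049,  0.4349029 ]), 'wrist_torque': array([0.05467987, 0.02685196, 0.00620008]), 'width': 0.09208218950241737}
scene {'camera_matrix': array([[402.01982268,   0.        , 286.52115237],
       [  0.        , 402.01982268, 208.51492521],
       [  0.        ,   0.        ,   1.        ]]), 'world_from_camera': array([[ 0.88452404, -0.38216745,  0.26751685,  0.75809521],
       [ 0.46630294,  0.70789543, -0.53051449, -0.70479926]
[... 404 characters left out ...]
, -0.01622944,  0.01334879, -0.19374424],
       [ 0.01116213,  0.12806186,  0.99170337,  1.0155056 ],
       [ 0.        ,  0.        ,  0.        ,  1.        ]])}
wrist {'camera_matrix': array([[375.70110325,   0.        , 279.74144301],
       [  0.        , 375.70110325, 206.18357103],
       [  0.        ,   0.        ,   1.        ]]), 'T_tool_cam': array([[ 9.99999224e-01,  1.24580924e-03,  1.34501508e-05,
         1.25399481e-04],
       [ 1.21192024e-03, -9.70180014e-01, -2.42382491e-01,
        -6.76780032e-02],
       [-2.88913279e-04,  2.42382319e-01, -9.70180771e-01,
        -1.70877733e-01],
       [ 0.00000000e+00,  0.00000000e+00,  0.00000000e+00,
         1.00000000e+00]])}
```

View pics/top0.png

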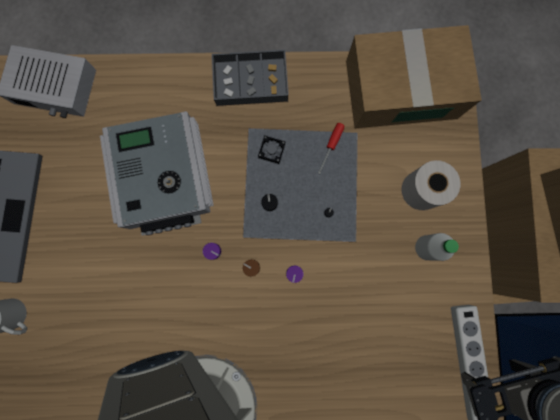

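View pics/scene0.png

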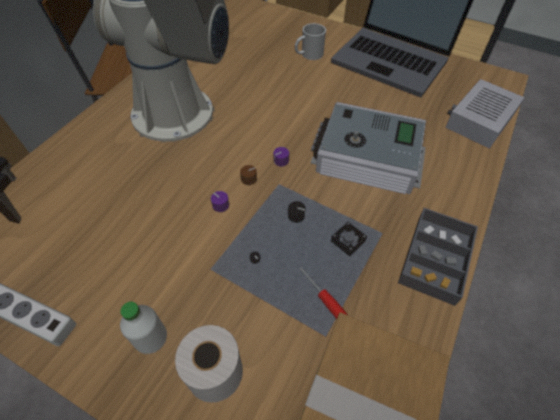

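View pics/wrist0.png

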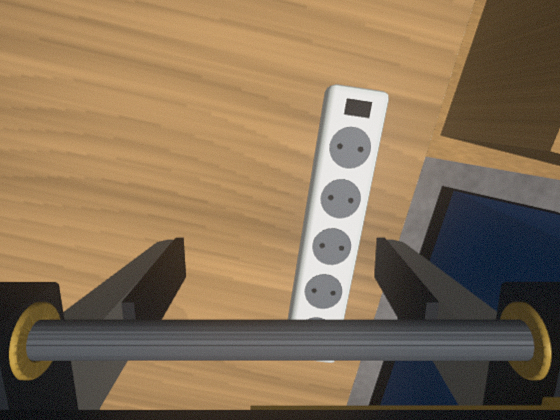

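The top view shows the black knob at about (269,202) with its index line pointing up in the image. The inverter dial and spindle are near (169,181), and the small knob is at (329,212). Next I'll zoom in and compute positions.

```bash
cat > h.py <<'E'
import numpy as np,cv2
from plant import arm,eyes,order
def ray(n,uv,obs=None):
    c=eyes.get_calibration(n);K=c["camera_matrix"]
    if n=="wrist":
        T=np.eye(4);T[:3,:3]=obs["eef_rot"];T[:3,3]=obs["tool_pos"];T=T@c["T_tool_cam"]
    else:T=c["world_from_camera"]
    d=np.array([(uv[0]-K[0,2])/K[0,0],-(uv[1]-K[1,2])/K[1,1],-1])
    return T[:3,3],T[:3,:3]@d
def hit(n,uv,z,obs=None):
    p,d=ray(n,uv,obs);return p+d*(z-p[2])/d[2]
def proj(n,P,obs=None):
    c=eyes.get_calibration(n);K=c["camera_matrix"]
    if n=="wrist":
        T=np.eye(4);T[:3,:3]=obs["eef_rot"];T[:3,3]=obs["tool_pos"];T=T@c["T_tool_cam"]
    else:T=c["world_from_camera"]
    q=T[:3,:3].T@(np.array(P)-T[:3,3]);return np.array([K[0,2]+K[0,0]*q[0]/-q[2],K[1,2]-K[1,1]*q[1]/-q[2]])
def crop(img,u,v,r,name,s=8):
    c=img[v-r:v+r,u-r:u+r];cv2.imwrite("pics/"+name,cv2.resize(c,None,fx=s,fy=s,interpolation=cv2.INTER_CUBIC))
E
python3 - <<'E'
from h import *
t=cv2.imread("pics/top0.png");s=cv2.imread("pics/scene0.png")
A=[(t,269,202,16),(t,169,181,16),(s,297,211,16),(s,355,139,16)]
r=[cv2.resize(np.clip(i[v-r:v+r,u-r:u+r].astype(float)*1.5,0,255).astype(np.uint8),(290,290),interpolation=cv2.INTER_CUBIC) for i,u,v,r in A]
cv2.imwrite("pics/z0.png",np.vstack([np.hstack(r[:2]),np.hstack(r[2:])]))
print(hit("top",(269,203),.039),hit("top",(269,193),.039),hit("scene",(297,207),.039))
print(hit("top",(169,181),.106),hit("scene",(355,139),.106))
E
```

```text
[ 0.50911127 -0.16823089  0.039     ] [ 0.53527055 -0.1685647   0.039     ] [ 0.5156779  -0.16718948  0.039     ]
[0.55729055 0.07080482 0.106     ] [0.56887496 0.05272396 0.106     ]
```

View pics/z0.png

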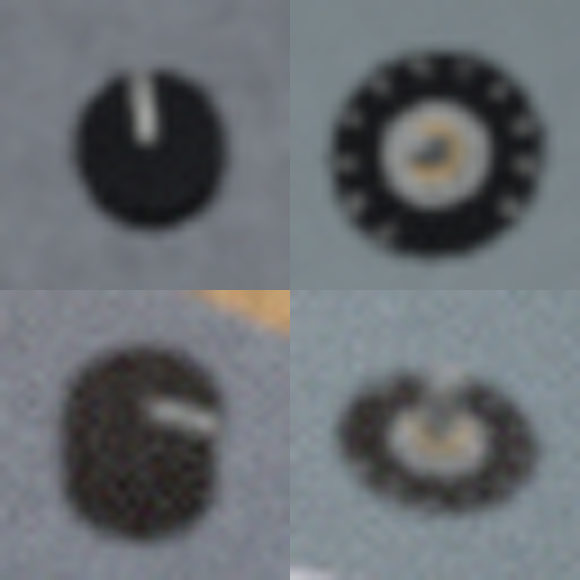

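Emit:
{"api": "drive_tool", "payload": {
  "increments": [
    {"xyz":[-34.9,-46,0],"turn":0,"grip":9.19},
    {"xyz":[-34.9,-46,0],"turn":0,"grip":9.19},
    {"xyz":[-34.9,-46,0],"turn":0,"grip":9.19},
    {"xyz":[-34.9,-46,0],"turn":0,"grip":9.19},
    {"xyz":[-34.9,-46,0],"turn":0,"grip":9.19},
    {"xyz":[-34.9,-46,0],"turn":0,"grip":9.19},
    {"xyz":[-34.9,-46,0],"turn":0,"grip":9.19},
    {"xyz":[-34.9,-46,0],"turn":0,"grip":9.19},
    {"xyz":[-34.9,-46,0],"turn":0,"grip":9.19},
    {"xyz":[-34.9,-46,0],"turn":0,"grip":9.19},
    {"xyz":[-34.9,-46,0],"turn":0,"grip":9.19},
    {"xyz":[-34.9,-46,0],"turn":0,"grip":9.19},
    {"xyz":[-34.9,-46,0],"turn":0,"grip":9.19},
    {"xyz":[-34.9,-46,0],"turn":0,"grip":9.19},
    {"xyz":[-34.9,-46,0],"turn":0,"grip":9.19},
    {"xyz":[-34.9,-46,0],"turn":0,"grip":9.19},
    {"xyz":[-34.9,-46,0],"turn":0,"grip":9.19}
  ]
}}

```text
clock: 1.57
tool_pos: [0.5087, -0.1686, 0.2142]
eef_rot: [[0.22, -0.976, -0.001], [-0.976, -0.22, -0.0], [-0.0, 0.001, -1.0]]
ft_force: [-0.5, -0.3, 0.6]
width: 0.0917
```

```bash
python3 - <<'E'
from h import *
import pickle
o=arm.get_obs();i=eyes.snapshot("wrist");cv2.imwrite("pics/w1.png",i);pickle.dump(o,open("o1.pkl","wb"))
print(o["clock"],o["joints"],o["tool_pos"],np.degrees(np.arctan2(*o["eef_rot"][1::-1,0])))
print(proj("wrist",(.51,-.168,.039),o))
E
```

```text
1.5667 [-3.22521851e-01  2.15738082e-01  1.82332604e+00 -4.20717645e-04
  1.10353386e+00  1.02674793e+00] [ 0.50873612 -0.16857559  0.21423236] -77.29660110445829
[279.32038372 185.1146743 ]
```

View pics/w1.png

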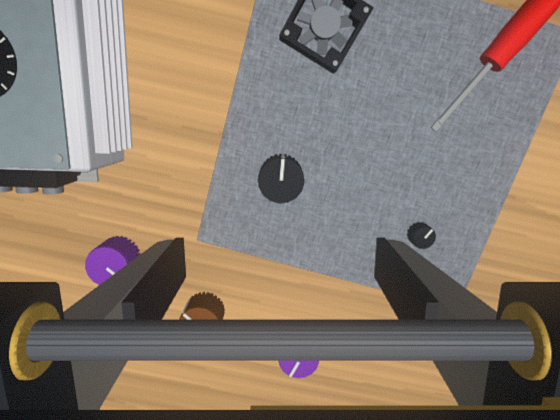

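The wrist view shows the knob top at about (281,180), with its index line running up to (283,158). The area around it is clear. Next I'll look at the spindle from above.

Emit:
{"api": "drive_tool", "payload": {
  "increments": [
    {"xyz":[-22.3,-9.9,0],"turn":0,"grip":9.19},
    {"xyz":[-22.3,-9.9,0],"turn":0,"grip":9.19},
    {"xyz":[-22.3,-9.9,0],"turn":0,"grip":9.19},
    {"xyz":[-22.3,-9.9,0],"turn":0,"grip":9.19},
    {"xyz":[-22.3,-9.9,0],"turn":0,"grip":9.19},
    {"xyz":[-22.3,-9.9,0],"turn":0,"grip":9.19},
    {"xyz":[-22.3,-9.9,0],"turn":0,"grip":9.19},
    {"xyz":[-22.3,-9.9,0],"turn":0,"grip":9.19},
    {"xyz":[-22.3,-9.9,0],"turn":0,"grip":9.19}
  ]
}}

```text
clock: 2.37
tool_pos: [0.5566, 0.0692, 0.2144]
eef_rot: [[0.218, -0.976, -0.001], [-0.976, -0.218, -0.001], [0.0, 0.001, -1.0]]
ft_force: [-0.2, 0.2, -1.1]
width: 0.0919
```

```bash
python3 - <<'E'
from h import *
import pickle
o=arm.get_obs();i=eyes.snapshot("wrist");cv2.imwrite("pics/w2.png",i);pickle.dump(o,open("o2.pkl","wb"))
print(o["clock"],o["joints"],o["tool_pos"])
u,v=proj("wrist",(.557,.071,.106),o).astype(int);print(u,v)
a=cv2.imread("pics/w1.png")
f=lambda im,u,v,r:cv2.resize(im[v-r:v+r,u-r:u+r],(400,400),interpolation=cv2.INTER_CUBIC)
cv2.imwrite("pics/z2.png",np.hstack([f(a,281,180,32),f(i,u,v,25)]))
E
```

```text
2.3667 [ 1.21437321e-01  2.54371871e-01  1.77194510e+00 -6.17449967e-04
  1.11598949e+00  1.47248568e+00] [0.55657215 0.06923314 0.21442933]
277 202
```

View pics/w2.png

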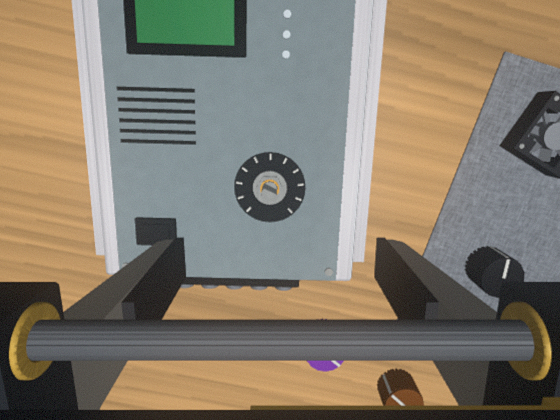

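View pics/z2.png

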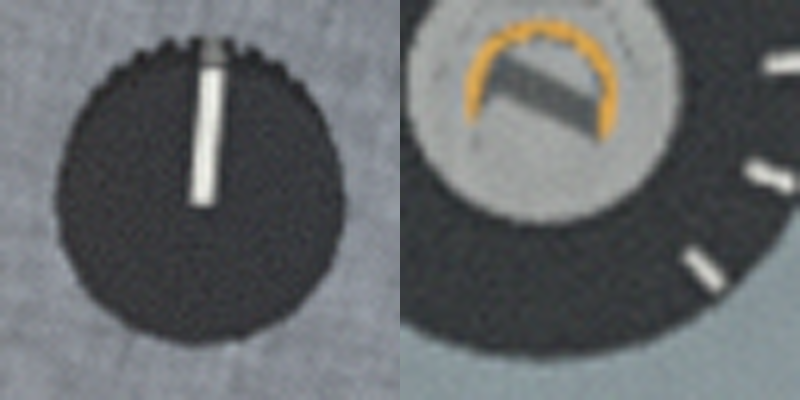

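The wrist view puts the spindle tip near (269,187). It shows an orange arc above a dark band, so I can't tell which side the flat faces. I'll get a closer view with the camera right above it.

Emit:
{"api": "drive_tool", "payload": {
  "increments": [
    {"xyz":[-0.5,6.2,4],"turn":0,"grip":9.19},
    {"xyz":[-0.5,6.2,5.5],"turn":0,"grip":9.19},
    {"xyz":[-0.5,6.2,5.5],"turn":0,"grip":9.19},
    {"xyz":[-0.5,6.2,5.5],"turn":0,"grip":9.19},
    {"xyz":[-0.5,6.2,5.5],"turn":0,"grip":9.19}
  ]
}}

```text
clock: 2.83
tool_pos: [0.4962, 0.0608, 0.1602]
eef_rot: [[0.217, -0.976, 0.001], [-0.976, -0.217, 0.0], [0.0, -0.001, -1.0]]
ft_force: [1.2, 0.0, 0.3]
width: 0.092
```

```bash
python3 - <<'E'
from h import *
import pickle
o=arm.get_obs();i=eyes.snapshot("wrist");cv2.imwrite("pics/w3.png",i);pickle.dump(o,open("o3.pkl","wb"))
print(o["clock"],o["joints"],o["tool_pos"])
u,v=proj("wrist",(.557,.071,.106),o).astype(int);print(u,v)
cv2.imwrite("pics/z3.png",cv2.resize(i[v-30:v+30,u-40:u+40],(800,600),interpolation=cv2.INTER_CUBIC))
E
```

```text
2.8333 [ 1.18986608e-01  2.22716488e-01  1.95088997e+00 -1.61196826e-04
  9.66701366e-01  1.47108996e+00] [0.49624658 0.0607896  0.16023359]
284 123
```

View pics/z3.png

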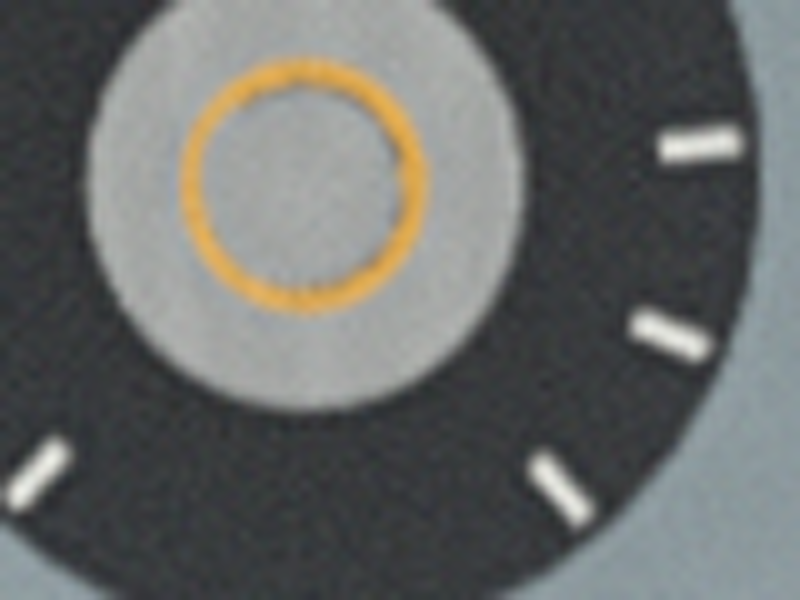

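View pics/w3.png

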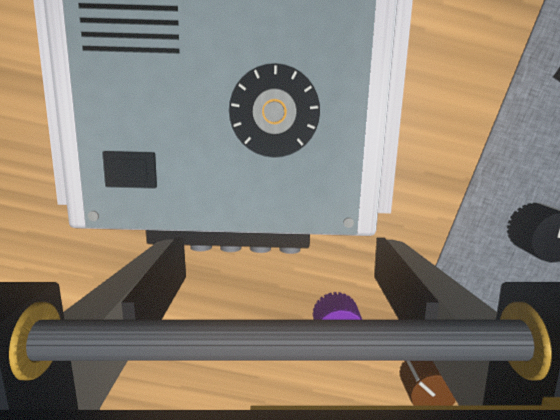

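From straight above, the orange ring at (274,111) is a complete ring on the nut, and the grey tip blends in with it. In the oblique view, the dark band is therefore the flat itself, facing roughly image-up. I'll take a closer, more oblique view to measure its angle.

Emit:
{"api": "drive_tool", "payload": {
  "increments": [
    {"xyz":[-0.2,-9.3,0],"turn":0,"grip":9.19},
    {"xyz":[-0.2,-9.3,2],"turn":0,"grip":9.19},
    {"xyz":[-0.2,-9.3,3],"turn":0,"grip":9.19},
    {"xyz":[-0.2,-9.3,3],"turn":0,"grip":9.19},
    {"xyz":[-0.2,-9.3,3],"turn":0,"grip":9.19},
    {"xyz":[-0.2,-9.3,3],"turn":0,"grip":9.19}
  ]
}}

```text
clock: 3.38
tool_pos: [0.5859, 0.084, 0.1303]
eef_rot: [[0.219, -0.976, 0.0], [-0.976, -0.219, -0.0], [0.0, -0.0, -1.0]]
ft_force: [-1.1, -0.1, 0.2]
width: 0.0921
```

```bash
python3 - <<'E'
from h import *
import pickle
o=arm.get_obs();i=eyes.snapshot("wrist");cv2.imwrite("pics/w4.png",i);pickle.dump(o,open("o4.pkl","wb"))
print(o["clock"],o["joints"],o["tool_pos"])
u,v=proj("wrist",(.5625,.0781,.106),o).astype(int);print(u,v)
cv2.imwrite("pics/z4.png",cv2.resize(i[v-30:v+30,u-40:u+40],(800,600),interpolation=cv2.INTER_CUBIC))
o3=pickle.load(open("o3.pkl","rb"));print(hit("wrist",(274.5,111.5),.106,o3),hit("wrist",(274.5,111.5),.084,o3))
E
```

```text
3.3833 [ 1.39923594e-01  3.94112563e-01  1.78062078e+00 -6.46400167e-05
  9.66568980e-01  1.49026166e+00] [0.58589718 0.08401558 0.13029168]
280 280
[0.56221785 0.07836743 0.106     ] [0.56222755 0.07866203 0.084     ]
```

View pics/z4.png

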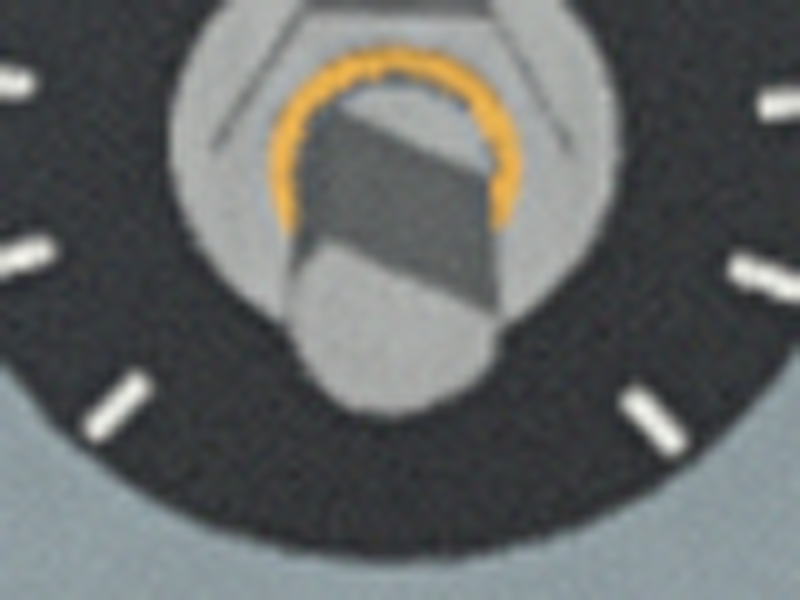

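View pics/w4.png

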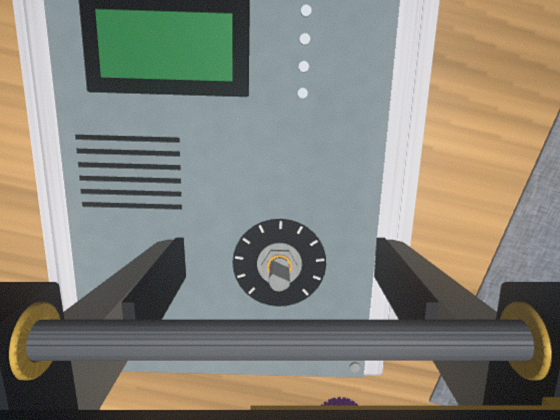

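This shows it clearly: the dark flat faces up and to the right in the image. Its top edge runs from (272.5,273.8) to (289.8,281.5) and its bottom edge from (274.5,260.5) to (289,267.8).

```bash
python3 - <<'E'
from h import *
import pickle
o4=pickle.load(open("o4.pkl","rb"));o1=pickle.load(open("o1.pkl","rb"))
for z,a,b in((.106,(272.5,273.8),(289.8,281.5)),(.084,(274.5,260.5),(289,267.8))):
    A=hit("wrist",a,z,o4);B=hit("wrist",b,z,o4);d=B-A;n=np.array([-d[1],d[0],0])/np.linalg.norm(d[:2])
    if n[0]<0:n=-n
    print("flat len",np.linalg.norm(d),"ang",np.degrees(np.arctan2(n[1],n[0])),"axis",(A+B)/2-n*.0025)
print("arc bottom pt",hit("wrist",(279,250+41.2),.106,o4))
# knob, z2 left zoom: 6.25x, origin (249,148)
im=cv2.imread("pics/w1.png");g=cv2.cvtColor(im,cv2.COLOR_BGR2GRAY)
m=np.zeros_like(g);m[140:215,245:320]=((g<85)[140:215,245:320])*255
m=cv2.morphologyEx(m,cv2.MORPH_CLOSE,np.ones((7,7)))
c=max(cv2.findContours(m,0,2)[0],key=cv2.contourArea);print("knob",cv2.boundingRect(c),cv2.minEnclosingCircle(c))
z=lambda x,y:(249+x/6.25,148+y/6.25)
P=hit("wrist",z(201,205),.039,o1);Q=hit("wrist",z(210,68),.039,o1);print(P,Q,np.linalg.norm(Q-P),np.degrees(np.arctan2((Q-P)[1],(Q-P)[0])))
for q in (z(57,200),z(346,200),z(200,347)):print(hit("wrist",q,.039,o1))
E
```

```text
flat len 0.010798784586252394 ang -13.149203468171354 axis [0.56171037 0.07880649 0.106     ]
flat len 0.010216443284131082 ang -15.780110186290779 axis [0.56076059 0.07822916 0.084     ]
arc bottom pt [0.55576337 0.07762559 0.106     ]
knob (258, 154, 46, 49) ((280.59844970703125, 177.89378356933594), 24.54098892211914)
[ 0.51437431 -0.16878197  0.039     ] [ 0.53462148 -0.16558276  0.039     ] 0.020498357853446173 8.978955216954645
[ 0.51040999 -0.14763353  0.039     ]
[ 0.51984828 -0.18974389  0.039     ]
[ 0.49303982 -0.17342922  0.039     ]
```

Emit:
{"api": "drive_tool", "payload": {
  "increments": [
    {"xyz":[1,0.5,-2],"turn":0,"grip":9.19},
    {"xyz":[23.1,12.5,-3],"turn":0,"grip":9.19},
    {"xyz":[23.1,12.5,-3],"turn":0,"grip":9.19},
    {"xyz":[23.1,12.5,-3],"turn":0,"grip":9.19},
    {"xyz":[23.1,12.5,-3],"turn":0,"grip":9.19},
    {"xyz":[23.1,12.5,-3],"turn":0,"grip":9.19},
    {"xyz":[23.1,12.5,-3],"turn":0,"grip":9.19},
    {"xyz":[23.1,12.5,0],"turn":0,"grip":9.19},
    {"xyz":[23.1,12.5,3],"turn":0,"grip":9.19},
    {"xyz":[23.1,12.5,3],"turn":0,"grip":9.19},
    {"xyz":[23.1,12.5,3],"turn":0,"grip":9.19},
    {"xyz":[23.1,12.5,3],"turn":0,"grip":9.19}
  ]
}}

```text
clock: 4.43
tool_pos: [0.515, -0.1683, 0.1013]
eef_rot: [[0.219, -0.976, 0.001], [-0.976, -0.219, -0.0], [0.001, -0.001, -1.0]]
ft_force: [0.6, 0.1, -0.6]
width: 0.0918
```

```bash
python3 - <<'E'
from h import *
import pickle
o=arm.get_obs();i=eyes.snapshot("wrist");cv2.imwrite("pics/w5.png",i);pickle.dump(o,open("o5.pkl","wb"))
print(o["clock"],o["joints"],o["tool_pos"])
u,v=proj("wrist",(.5145,-.1687,.039),o).astype(int);print(u,v,u-60,v-45)
cv2.imwrite("pics/z5.png",cv2.resize(i[v-45:v+45,u-60:u+60],(720,540),interpolation=cv2.INTER_CUBIC))
E
```

```text
4.4333 [-3.18721698e-01  3.63703551e-01  1.91035196e+00  5.55660331e-05
  8.66117662e-01  1.03075586e+00] [ 0.51498245 -0.16833387  0.10125304]
279 221 219 176
```

View pics/z5.png

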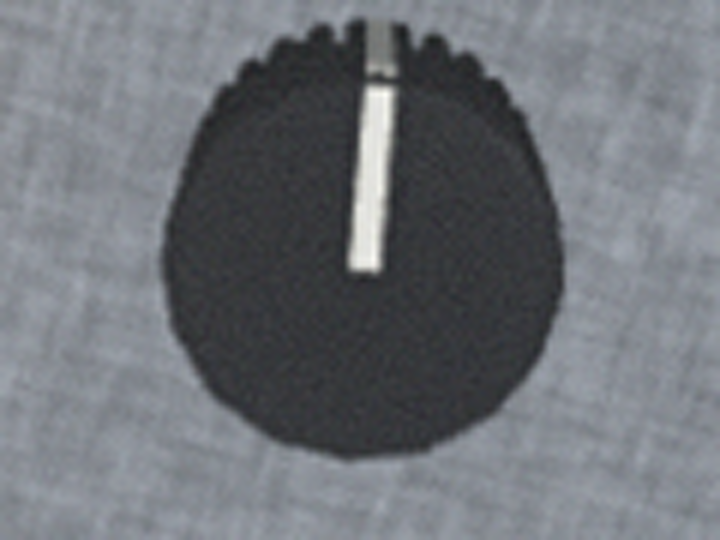

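Emit:
{"api": "drive_tool", "payload": {
  "increments": [
    {"xyz":[0,0.05,4],"turn":0,"grip":9.19},
    {"xyz":[0,0.05,7.5],"turn":0,"grip":9.19},
    {"xyz":[0,0.05,9.1],"turn":0,"grip":9.19},
    {"xyz":[0,0.05,9.1],"turn":0,"grip":7},
    {"xyz":[0,0.05,9.1],"turn":0,"grip":5.5},
    {"xyz":[0,0.05,9.1],"turn":0,"grip":3},
    {"xyz":[0,0.05,9.1],"turn":0,"grip":3},
    {"xyz":[0,0.05,9.1],"turn":0,"grip":3},
    {"xyz":[0,0.05,9.1],"turn":0,"grip":3},
    {"xyz":[0,0.05,9.1],"turn":0,"grip":3},
    {"xyz":[0,0.05,9.1],"turn":0,"grip":3}
  ]
}}

```text
clock: 5.4
tool_pos: [0.5143, -0.1687, 0.0092]
eef_rot: [[0.219, -0.976, 0.001], [-0.976, -0.219, -0.0], [0.0, -0.001, -1.0]]
ft_force: [-0.5, 0.8, 5.9]
width: 0.0436
```

```bash
python3 - <<'E'
from h import *
o=arm.get_obs();print(o["clock"],o["tool_pos"],o["width"],o["ft_force"])
E
```

```text
5.4 [ 0.5142522  -0.16869945  0.0091568 ] 0.043560510666965015 [-0.53276468  0.7978533   5.94447382]
```

The knob is gripped at a 43.6 mm opening. Next: lift, carry it above the spindle, and turn it.

Emit:
{"api": "drive_tool", "payload": {
  "increments": [
    {"xyz":[0,0,-3],"turn":0,"grip":3},
    {"xyz":[0,0,-6],"turn":0,"grip":3},
    {"xyz":[0,0,-9],"turn":0,"grip":3},
    {"xyz":[0,0,-12],"turn":0,"grip":3},
    {"xyz":[-3,-1.3,-13.5],"turn":4,"grip":3},
    {"xyz":[-6,-2.6,-13.5],"turn":8,"grip":3},
    {"xyz":[-9,-3.9,-13.5],"turn":12,"grip":3},
    {"xyz":[-12,-5.2,-13.5],"turn":16,"grip":3},
    {"xyz":[-15,-6.5,-13.5],"turn":20,"grip":3},
    {"xyz":[-18,-7.9,-13.5],"turn":22.5,"grip":3},
    {"xyz":[-21,-9.2,-13.5],"turn":22.5,"grip":3},
    {"xyz":[-23.1,-10.1,-13.5],"turn":22.5,"grip":3},
    {"xyz":[-23.1,-10.1,-13.5],"turn":22.5,"grip":3},
    {"xyz":[-23.1,-10.1,-13.5],"turn":22.5,"grip":3},
    {"xyz":[-23.1,-10.1,-13.5],"turn":22.5,"grip":3}
  ]
}}

```text
clock: 6.65
tool_pos: [0.5614, 0.0785, 0.1434]
eef_rot: [[-0.171, -0.985, -0.001], [-0.985, 0.171, -0.0], [0.001, 0.001, -1.0]]
ft_force: [-0.2, 0.7, -0.5]
width: 0.0432
```

```bash
python3 - <<'E'
from h import *
import pickle
o=arm.get_obs();i=eyes.snapshot("wrist");cv2.imwrite("pics/w6.png",i);pickle.dump(o,open("o6.pkl","wb"))
print(o["clock"],o["joints"],o["tool_pos"],o["width"],o["eef_rot"],o["ft_force"])
R=o["eef_rot"];c=o["tool_pos"]+np.array([0,0,.030])
u,v=proj("wrist",c,o).astype(int);print(u,v,u-60,v-45)
cv2.imwrite("pics/z6.png",cv2.resize(i[v-45:v+45,u-60:u+60],(720,540),interpolation=cv2.INTER_CUBIC))
E
```

```text
6.65 [ 1.36479761e-01  3.43222431e-01  1.82444354e+00 -3.45349986e-04
  9.74702050e-01  1.87892887e+00] [0.56139379 0.07850859 0.14335813] 0.043196383284054854 [[-1.70619737e-01 -9.85336680e-01 -7.29249192e-04]
 [-9.85336820e-01  1.70620049e-01 -3.88621900e-04]
 [ 5.07347946e-04  6.52249513e-04 -9.99999659e-01]] [-0.24964261  0.70091925 -0.47518922]
279 283 219 238
```

View pics/z6.png

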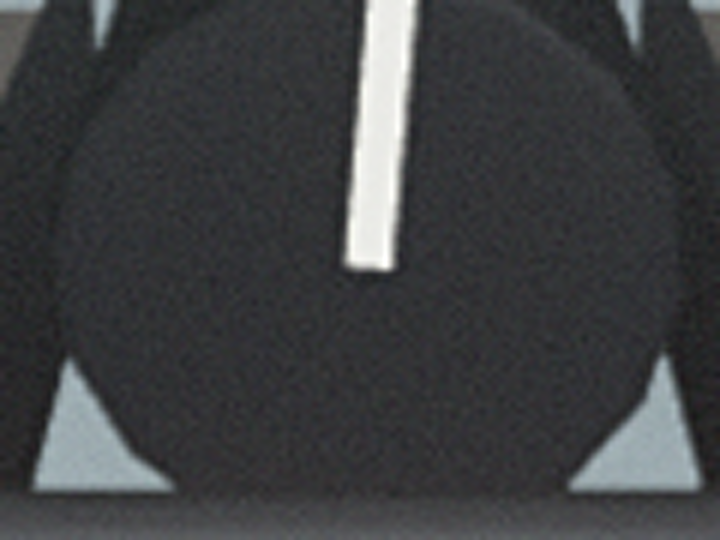

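View pics/w6.png

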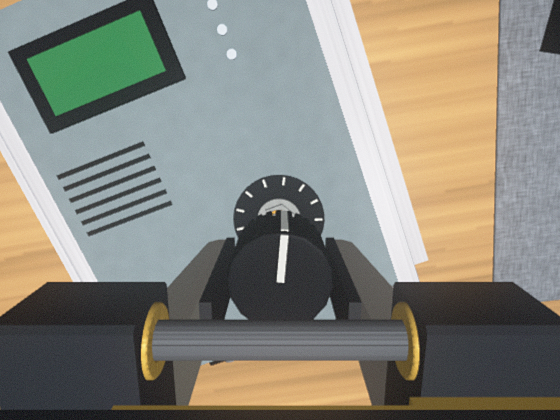

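```bash
python3 - <<'E'
from h import *
import pickle
def line(f,o,z,box):
    i=cv2.imread(f);g=cv2.cvtColor(i,cv2.COLOR_BGR2GRAY);x0,x1,y0,y1=box
    m=np.zeros_like(g);m[y0:y1,x0:x1]=(g[y0:y1,x0:x1]>170)*255
    n,l,s,c=cv2.connectedComponentsWithStats(m);k=1+np.argmax(s[1:,4]);print(s[k],c[k])
    rows=np.arange(s[k][1]+2,s[k][1]+s[k][3]-2)
    P=np.array([hit("wrist",(np.mean(np.where(l[r]==k)[0]),r),z,o) for r in rows])
    p=np.polyfit(P[:,0],P[:,1],1);return np.degrees(np.arctan(p[0])),P[0],P[-1]
o5=pickle.load(open("o5.pkl","rb"));o6=pickle.load(open("o6.pkl","rb"))
print(line("pics/w5.png",o5,.039,(262,298,190,222)))
print(line("pics/w6.png",o6,o6["tool_pos"][2]+.030,(268,298,232,284)))
print(np.degrees(np.arctan2(*o6["eef_rot"][1::-1,0])))
E
```

```text
[277 191   7  30 130] [280.42307692 205.6       ]
(np.float64(7.915682725571047), array([ 0.53303476, -0.16563199,  0.039     ]), array([ 0.51669225, -0.16798557,  0.039     ]))
[277 235  11  48 360] [281.91388889 258.075     ]
(np.float64(-14.599515702325885), array([0.58087002, 0.07349775, 0.17335813]), array([0.56298694, 0.07801529, 0.17335813]))
-99.82385510061593
```

The knob's index line is at -14.6° and the flat at -14.4° (mean of both edges). The knob's centre is within 0.5 mm of the spindle axis. I'll lower it slowly.

Emit:
{"api": "drive_tool", "payload": {
  "increments": [
    {"xyz":[0,-0.03,1.5],"turn":0,"grip":3},
    {"xyz":[0,-0.03,2.6],"turn":0,"grip":3},
    {"xyz":[0,-0.03,2.9],"turn":0,"grip":3},
    {"xyz":[0,-0.03,3.1],"turn":0,"grip":3},
    {"xyz":[0,-0.03,3.3],"turn":0,"grip":3},
    {"xyz":[0,-0.03,3.4],"turn":0,"grip":3},
    {"xyz":[0,-0.03,3.5],"turn":0,"grip":3},
    {"xyz":[0,-0.03,3.5],"turn":0,"grip":3}
  ]
}}

```text
clock: 7.37
tool_pos: [0.5622, 0.0789, 0.1087]
eef_rot: [[-0.171, -0.985, 0.0], [-0.985, 0.171, 0.0], [-0.0, -0.0, -1.0]]
ft_force: [-0.5, -0.5, -1.6]
width: 0.0433
```

There's no resistance about 4 mm past the expected contact height, so the bore has started over the spindle. Continuing down.

Emit:
{"api": "drive_tool", "payload": {
  "increments": [
    {"xyz":[0,0,0.2],"turn":0,"grip":3},
    {"xyz":[0,0,0.4],"turn":0,"grip":3},
    {"xyz":[0,0,0.6],"turn":0,"grip":3},
    {"xyz":[0,0,0.7],"turn":0,"grip":3},
    {"xyz":[0,0,0.7],"turn":0,"grip":3}
  ]
}}

```text
clock: 7.78
tool_pos: [0.5621, 0.0789, 0.1013]
eef_rot: [[-0.171, -0.985, -0.0], [-0.985, 0.171, -0.0], [0.0, 0.0, -1.0]]
ft_force: [-0.7, -0.9, -0.9]
width: 0.0432
```

```bash
python3 - <<'E'
from h import *
import pickle
o=arm.get_obs();i=eyes.snapshot("wrist");cv2.imwrite("pics/w7.png",i)
s=eyes.snapshot("scene");cv2.imwrite("pics/s7.png",cv2.resize(s[95:165,310:400],(720,560),interpolation=cv2.INTER_CUBIC))
print(o["clock"],o["tool_pos"],o["width"],o["ft_force"])
E
```

```text
7.7833 [0.56209431 0.07893763 0.10129688] 0.043181110146089316 [-0.65115734 -0.91940349 -0.93950936]
```

View pics/w7.png

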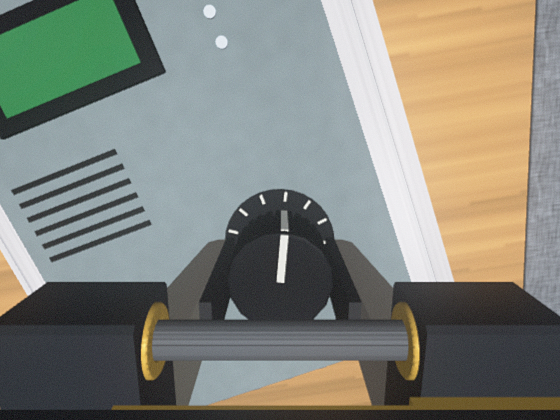

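View pics/s7.png

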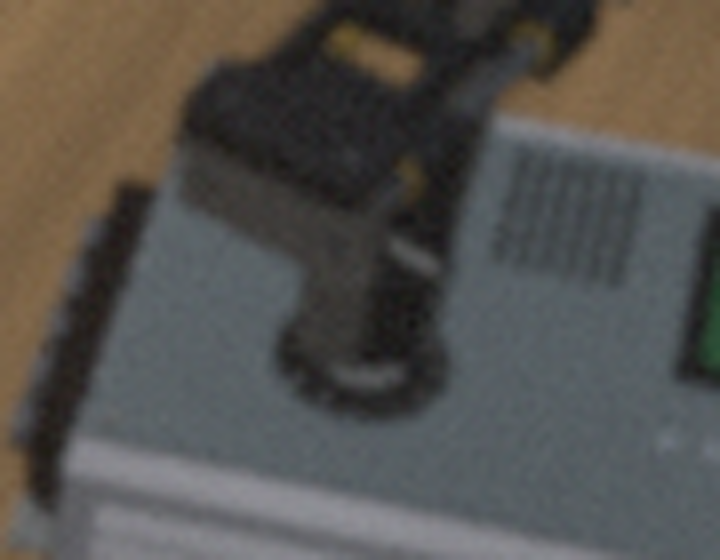

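The index line hasn't moved in the hand, and the knob is over the spindle. Next I'll bring it home and hold there.

Emit:
{"api": "drive_tool", "payload": {
  "increments": [
    {"xyz":[0,0,0.15],"turn":0,"grip":3},
    {"xyz":[0,0,0.3],"turn":0,"grip":3},
    {"xyz":[0,0,0.4],"turn":0,"grip":3},
    {"xyz":[0,0,0.4],"turn":0,"grip":3},
    {"xyz":[0,0,0.4],"turn":0,"grip":3}
  ]
}}

```text
clock: 8.3
tool_pos: [0.5621, 0.0789, 0.0975]
eef_rot: [[-0.171, -0.985, -0.0], [-0.985, 0.171, -0.0], [0.0, 0.0, -1.0]]
ft_force: [-1.2, -0.2, -1.3]
width: 0.0432
```

Emit:
{"api": "drive_tool", "payload": {
  "increments": [
    {"xyz":[0,0,0.05],"turn":0,"grip":3},
    {"xyz":[0,0,0.1],"turn":0,"grip":3},
    {"xyz":[0,0,0.1],"turn":0,"grip":3},
    {"xyz":[0,0,0.1],"turn":0,"grip":3}
  ]
}}

```text
clock: 8.63
tool_pos: [0.5622, 0.0789, 0.0969]
eef_rot: [[-0.171, -0.985, 0.0], [-0.985, 0.171, 0.0], [-0.0, -0.0, -1.0]]
ft_force: [-1.6, 0.1, 3.6]
width: 0.0432
```

Contact force appears at TCP z = 0.0969, against a predicted home height of 0.0972. The knob is home, so I'll press in now.

Emit:
{"api": "drive_tool", "payload": {
  "increments": [
    {"xyz":[0,0,0.1],"turn":0,"grip":3},
    {"xyz":[0,0,0.2],"turn":0,"grip":3},
    {"xyz":[0,0,0.3],"turn":0,"grip":3},
    {"xyz":[0,0,0.4],"turn":0,"grip":3},
    {"xyz":[0,0,0.45],"turn":0,"grip":3},
    {"xyz":[0,0,0.45],"turn":0,"grip":3},
    {"xyz":[0,0,0.45],"turn":0,"grip":3}
  ]
}}

```text
clock: 9.22
tool_pos: [0.5623, 0.0789, 0.0924]
eef_rot: [[-0.171, -0.985, 0.0], [-0.985, 0.171, 0.0], [-0.0, -0.0, -1.0]]
ft_force: [-3.5, 1.1, 8.2]
width: 0.0432
```

```bash
python3 - <<'E'
from h import *
o=arm.get_obs();i=eyes.snapshot("wrist");cv2.imwrite("pics/w8.png",i)
print(o["clock"],o["tool_pos"],o["width"],o["ft_force"],o["wrist_torque"])
E
```

```text
9.2167 [0.56227339 0.07891333 0.09235996] 0.04320497583867902 [-3.50206696  1.06978573  8.22265066] [0.02142121 0.46888423 0.00455913]
```

View pics/w8.png

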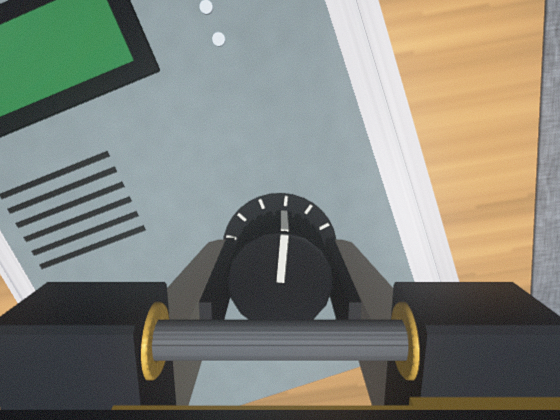

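The spindle is pressed in about 4.5 mm with a force of about 8–9 N, and the index line is unmoved in the hand. I'll add a small margin, let it settle, and compare with the earlier picture.

Emit:
{"api": "drive_tool", "payload": {
  "increments": [
    {"xyz":[0,0.02,0.03],"turn":0,"grip":3},
    {"xyz":[0,0.02,0.03],"turn":0,"grip":3},
    {"xyz":[0,0.02,0.03],"turn":0,"grip":3},
    {"xyz":[0,0.02,0.03],"turn":0,"grip":3},
    {"xyz":[0,0.02,0.03],"turn":0,"grip":3}
  ]
}}

```text
clock: 9.68
tool_pos: [0.5622, 0.0789, 0.0922]
eef_rot: [[-0.171, -0.985, 0.001], [-0.985, 0.171, 0.0], [-0.0, -0.001, -1.0]]
ft_force: [-3.1, -0.8, 7.5]
width: 0.0437
```

```bash
python3 - <<'E'
from h import *
o=arm.get_obs();i=eyes.snapshot("wrist");cv2.imwrite("pics/w9.png",i)
print(o["clock"],o["tool_pos"],o["width"],o["ft_force"],abs(o["dq"]).max())
for f in ("w6","w7","w9"):
    g=cv2.cvtColor(cv2.imread(f"pics/{f}.png"),cv2.COLOR_BGR2GRAY);m=np.zeros_like(g);m[234:290,272:292]=(g[234:290,272:292]>170)*255
    n,l,s,c=cv2.connectedComponentsWithStats(m);k=1+np.argmax(s[1:,4]);print(f,s[k],c[k])
t=eyes.snapshot("top");cv2.imwrite("pics/t9.png",t)
E
```

```text
9.6833 [0.56224993 0.078945   0.09222641] 0.04368769321412681 [-3.14027056 -0.82817637  7.52153608] 0.0011530077010215405
w6 [277 235  11  48 360] [281.91388889 258.075     ]
w7 [277 235  11  48 360] [281.91666667 258.075     ]
w9 [277 235  11  48 359] [281.92479109 258.10306407]
```

View pics/t9.png

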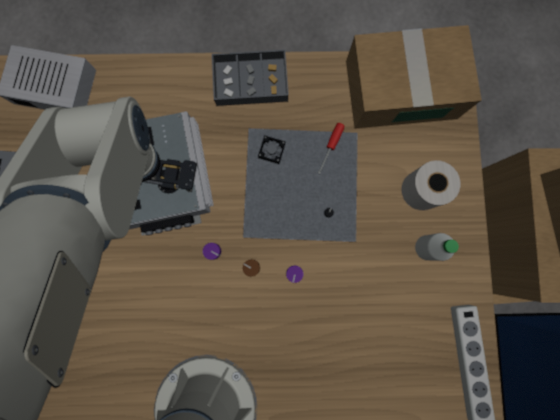

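No slip, everything is at rest, and the other objects are where they started. Handing in.

```bash
python3 - <<'E'
from plant import order
print(order.hand_in())
E
```

```text
the job is handed in; nothing more can be done
None
```

I picked the knob up off the mat and turned it about 22.5° so its flat matched the spindle's. I pushed it home and pressed it in, and handed in at about 9.7 s with the gripper still holding it. The hand-in gives no verdict.

- **Alignment:** just before insertion, the index line measured -14.6° and the flat -14.4°. The two edges of the flat disagreed slightly, at -13.1° and -15.8°, so I used their mean.
- **Home:** contact force first showed at a TCP height of 0.0969 m, against a predicted home height of 0.0972 m.
- **Pressed in:** the tool went down about 4.7 mm from there. The wrist read 7.5 to 8.2 N upward, a little below the expected 9.7 N or so, with sensor noise of about 1 N. The spindle's travel was worked out from tool height and force, not seen directly.
- **Grip:** the gripper opening was 43.7 mm, and the index line had not moved in the wrist picture, so the knob did not slip. About 3 N of side force remained on the tool.
- **Other objects:** in the last top view, the fan, screwdriver, small knob, film roll and bottle looked to be where they started.

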